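# Switch the sieve drive off and lock two sieves onto it

### The job

The sieve drive has been left switched forward: first put its toggle in the centre, off position. Then build the sieve stack on it: lock the short fine sieve into the drive's socket, and after that lock the tall coarse sieve onto the short one. Each drops into its slots and is turned clockwise (seen from above) a quarter turn until it meets its stop, fully home; leave the other things on the bench where they stand, and do not tip or shift the foil-covered beaker on the hotplate.

Things in the scene. Friction and masses are not known exactly. Their poses are not given: they have to be found in the camera images.
- drive: sieve drive: low white box on a black skirt, 220 x 160 mm, 46 mm high, fixed to the bench. Origin: centre of its underside; x runs from its toggle end (nearest the robot) to its socket end, y to its left, z up. A round black boss, 104 mm wide at its foot, 80 mm above, carries the socket. On the deck: a dummy black knob (24 mm wide, 14 mm high, at x -72, y -52 mm) and a flat amber lamp.
- drive_socket (a point): centre of the socket's rim, x +30 mm of the drive, 78 mm above the bench. Bayonet mouth, 67 mm outside, 52 mm inside its 6 mm thick lip, 16 mm deep; two entry slots 10 mm wide in the lip, at the drive's +y and -y, each with a small rib outside. A sieve enters with ears and pins along the drive's y (play 1.5 mm sideways, 4 degrees); seated, its origin is 15 mm below this point.
- drive_lock (a point): the same point as drive_socket. A seated sieve rests with its shoulder on the rim, has 2.5 mm of lift once turned, and turns only clockwise seen from above and meets a solid stop after a quarter turn, when its ears lie along the drive's x.
- toggle (a joint): three-position bat lever at the drive's near end. 0 = upright = off; +0.45 rad = leaning to the drive's left (+y) = forward, where it starts; -0.45 = leaning right = reverse. Spring detents: pushed from an end to within about 0.23 rad of upright it snaps to 0; pushed about 0.23 rad beyond upright it snaps to the other end. Takes 2 to 6 N at the tip.
- toggle_tip (a point): on the lever's axis, 4 mm below its rounded tip, 48 mm from its hinge line, which runs along the drive's x at x -72, y 0, 42 mm above the bench (the deck is at 46 mm). The lever is 15 mm thick near the tip, 9 mm at the foot.
- drive_off (a point): fixed to the drive: where toggle_tip stands when the lever is upright, x -72 mm, y 0 of the drive, 90 mm above the bench
- short_sieve: short sieve with a fine mesh: bare aluminium tube, open on top, 67 mm in diameter, 60 mm tall in all, about 0.3 kg. Origin: centre of its underside, z up. Ears along its +x and -x, grip flats on its +y and -y sides. Foot: chamfered spigot 49 mm in diameter, 15 mm long, then a flat shoulder; two round-ended 6 mm pins stick out right under the ears, to radius 29 mm, 3.5 mm above the origin.
- short_sieve_grip (a point): on the short sieve's axis, 36 mm above its origin: a height to grip it across the two flats on its +y and -y sides, which are 67 mm apart and 24 mm wide.
- short_sieve_ear (a point): middle of the short sieve's +x ear, 45 mm out from its axis and 37 mm above its origin. The two ears (+x and -x) reach from radius 33 to 58 mm, 10 mm thick, 18 mm tall (28 to 46 mm above the origin). Turning a seated sieve takes under 3 N at the ear.
- short_sieve_rim (a point): centre of the short sieve's top rim, 60 mm above its origin. Bayonet mouth just like the drive's: entry slots towards its own +y and -y, at right angles to its ears; the tall sieve enters with its ears along these and turns a quarter turn clockwise to the stop, its ears then above the short one's ears. Seated, the tall sieve's origin is 15 mm below this point.
- tall_sieve: tall sieve with a coarse mesh: bare aluminium tube, open on top, 67 mm in diameter, 82 mm tall in all, about 0.38 kg. Origin: centre of its underside, z up. Ears along its +x and -x, grip flats on its +y and -y sides. Foot: chamfered spigot 49 mm in diameter, 15 mm long, then a flat shoulder; two round-ended 6 mm pins stick out right under the ears, to radius 29 mm, 3.5 mm above the origin.
- tall_sieve_grip (a point): on the tall sieve's axis, 58 mm above its origin: a height to grip it across the two flats on its +y and -y sides, which are 67 mm apart and 24 mm wide.
- tall_sieve_ear (a point): middle of the tall sieve's +x ear, 45 mm out from its axis and 37 mm above its origin. The two ears (+x and -x) reach from radius 33 to 58 mm, 10 mm thick, 18 mm tall (28 to 46 mm above the origin). Turning a seated sieve takes under 3 N at the ear.
- beaker_dark: foil-covered beaker standing on the plate of the hotplate (plate 118 mm high; the hotplate is fixed, 360 x 230 mm, left of the drive); 100 mm wide, 114 mm tall, top at about 235 mm; origin at the centre of its underside
- wash_bottle: wash bottle with a bent spout, 245 mm tall, 64 mm body; origin at the centre of its underside
- beaker_250: low glass beaker, 76 mm wide, 73 mm tall; origin at the centre of its underside
- tip_box: white box with a blue lid, 64 x 102 x 55 mm; origin at the centre of its underside
- bottle: cream plastic bottle with a black cap, 81 mm wide, 224 mm tall; origin at the centre of its underside
- food_tub: small clear tub with a lid, 68 x 124 x 65 mm; origin at the centre of its underside
- crucible: small white crucible, 49 mm wide, 37 mm tall; origin at the centre of its underside
- mouse: black computer mouse at the back right, 68 x 112 x 40 mm; origin at the centre of its underside
Mind the look-alikes: they are no part of the job. Leave any purple look-alike of the tall_sieve alone.

How it is judged:
On the way, in this order (a step that is already met when the one before it is completed fails the run):
1. the toggle is in its centre, off position (value of joint toggle between -0.1 and 0.1 rad), for 0.2 s.
2. the short sieve is locked home in the drive's socket (z of short_sieve in the frame of drive_socket between -0.0175 and -0.0125 m and horizontal distance between short_sieve and drive_socket below 0.005 m and angle between short_sieve's own z axis and vertical below 0.06 rad and angle between the x axis of short_sieve and the x axis of drive, either way round below 0.16 rad), for 0.2 s.
3. the tall sieve is locked home on the short one (z of tall_sieve in the frame of short_sieve_rim between -0.0175 and -0.0125 m and horizontal distance between tall_sieve and short_sieve_rim below 0.005 m and angle between tall_sieve's own z axis and vertical below 0.06 rad and angle between the x axis of tall_sieve and the x axis of drive, either way round below 0.16 rad), for 0.2 s.
At the end, for the whole second after the job is handed in: Toggle within 0.1 rad of upright. Short sieve in the drive's socket, tall sieve in the short one: each seated within 2.5 mm, centred within 5 mm, tilted under 0.06 rad, turned home with its ears along the drive's x within 0.16 rad, and at rest (all of step 1 and all of step 2 and all of step 3 and linear speed of each of short_sieve, tall_sieve below 0.02 m/s); the robot touches nothing.
It fails at once if the foil-covered beaker is shifted by more than 15 mm or tipped (distance of beaker_dark from where it was at the start of the episode above 0.015 m or angle between beaker_dark's own z axis and vertical above 0.2 rad).
It fails at once if another thing on the bench is shifted by more than 25 mm (distance of any of wash_bottle, beaker_250, tip_box, bottle, food_tub, crucible, mouse from where it was at the start of the episode above 0.025 m).
It also fails if it takes over 72 s, if anything falls off the work surface, if the arm or the gripper's body presses on something with over 40 N, if the wrist force passes 120 N, or if a joint passes its speed limit or range.

### The arm

A 6-joint arm with a two-finger parallel gripper is mounted at the origin on a cart in front of the work surface, level with it; the furniture and walls round the work are solid. World frame = base frame: x ahead of the robot, y to its left, z up, the work surface at z = 0. Lengths are in m, angles in rad, forces in N, time in s.
With the tool pointing down it reaches from about 0.35 to 0.975 m from the base axis. Payload 4.9 kg.
Tool frame: the origin (TCP) lies on the front face of the gripper's body, between the roots of the fingers; the fingertips stand ctrl.finger_overhang ahead of it and the grasp point (between the pads) lies 54 mm ahead of it (ctrl.finger_overhang is the distance from the TCP to the fingertips, in m); z points along the fingers, y is the line along which they close (so a half turn about z gives the same grasp; the last joint's range is limited). The gripper opens to 85 mm and grips with 20 to 120 N. Pads are 22 mm wide; open, the fingers measure 114 mm over their backs; the gripper's body (76 mm by 85 mm) begins 54 mm behind the grasp point. The pads swing forward as they close: fully open they stand 13 mm farther back than shut.
Start: joints at [1.087, 0.053, 1.613, -0, 1.476, -0.119], TCP at [0.223, 0.584, 0.304] pointing down, gripper open.
Joint ranges: [-3.01, 3.01], [-1.01, 2.22], [0.06, 2.58], [-1.02, 4.17], [0.09, 2.62], [-3.14, 3.14]. Speed limits (rad/s): [2.57, 2.57, 3.14, 3.14, 3.14, 3.14].

### API

Orientations are given as a rotation vector (axis times angle).
In Python, from station import ctrl, vision gives the robot as it stands. The module is installed in compiled form; this text tells all that it offers.
- The arm moves only by the tool drive_tool, never from a script. Its argument "rows" is a list of rows, each a list of 2 entries, a list of its own where there are three numbers: the shift along the tool's x, y, z in m, then the turn about the tool's z in rad. A call has 1 to 10 rows; each row shifts and turns the commanded pose from where the row before left it, along the tool's axes as they then stand; what a row does not reach is not made up. A row lasts 1/10 s, in which the tool goes at most 50 mm and 8.59 degrees, less where a joint would pass 70% of its speed; a pose out of reach is approached as far as the arm can. A call with a gripper value outside its range is refused whole. "jaw" is the closure, from 0 (fully open) to 1 (shut), set as the call begins (left out, the last holds). The fingers move at their own pace and stop on an object; "grip_force" is the grip in N (left out, the last holds). Time passes only in rows, so rows that do not move let the fingers close. It gives the time, the measured TCP pose, the force, the opening and the grip force at its end, in the units of the state.
- ctrl.get_obs(): the state, without advancing time (a new reading comes with each control period).
- vision.get_image(name): name is "side" or "top"; returns a dict with "image" (420x560x3 uint8, blue, green, red), "vertical_fov" (degrees; the focal length in pixels is half the picture's height over the tangent of half this angle, whatever the lens; pixels are square), "cx", "cy" (the principal point, pixels), "dist_coeffs" ([k1, k2, p1, p2, k3] as OpenCV has them; the pictures are not rectified), "R" (3x3) and "t" (3): a world point X has camera coordinates R X + t. Camera axes: x right, y down, z forward; pixel columns grow to the right and rows downward; lengths in m; the calibration is good to about 2 mm. A picture is of the moment at which its call begins. There is no depth.
- ctrl.finish_job(): hands the job in; it is judged then, once.
The state is a dict: "t": time; "q": joint angles; "dq": joint speeds; "effort": joint torques, N m; "tool_pos": TCP position; "tool_rot": TCP orientation; "contact_force": force on the tool from outside, world axes, zero at the start; "wrist_torque": the same for the moment, N m; "opening": finger opening in m; "grip_force": force on a finger pad.
Only numpy, scipy, OpenCV 4.12 (cv2) and the standard library are available. Lean on these libraries where they do the work, as an engineer would, in place of code of your own. Each camera call takes 0.05 s, during which the arm holds its last target. There are 200 camera calls.

## Working session

There is one attempt and no reset: what is moved stays moved. The work goes in short steps, Python scripts to look and compute and a tool call to move; the robot and the scene stay as the last step left them, time stands still between calls to the robot, and variables do not carry over. Pictures are saved under pics/ and viewed, at most 10 in all, crops included, and the job is handed in when it is done.

Besides the shell and the picture viewer there is one more tool, called after "Emit:" as name([rows], argument=value, ...), one row to a line, values as JSON. drive_tool: Moves the arm, as the interface text tells. Its arguments: {"type":"object","properties":{"rows":{"type":"array","items":{"type":"array"}},"jaw":{"type":"number"},"grip_force":{"type":"number"}},"required":["rows"]}

```bash
mkdir -p pics; cat > h.py <<'E'
import numpy as np, cv2
from station import ctrl, vision
def cam(n):
    d=vision.get_image(n); im=d["image"]; f=im.shape[0]/2/np.tan(np.radians(d["vertical_fov"])/2)
    d["K"]=np.array([[f,0,d["cx"]],[0,f,d["cy"]],[0,0,1]]); d["D"]=np.array(d["dist_coeffs"],float)
    d["R"]=np.array(d["R"]); d["t"]=np.array(d["t"]); return d
def ray(d,u,v):
    p=cv2.undistortPoints(np.array([[[u,v]]],float),d["K"],d["D"])[0,0]
    return -d["R"].T@d["t"], d["R"].T@np.array([p[0],p[1],1])
def onz(d,u,v,z):
    c,r=ray(d,u,v); return c+r*(z-c[2])/r[2]
def proj(d,X):
    return cv2.projectPoints(np.array(X,float).reshape(-1,1,3),cv2.Rodrigues(d["R"])[0],d["t"],d["K"],d["D"])[0][:,0]
E
python3 - <<'E'
from h import *
for n in("side","top"):
    d=cam(n); cv2.imwrite(f"pics/{n}0.png",d["image"]); print(n,d["K"][0,0],-d["R"].T@d["t"],d["R"][2],d["D"])
o=ctrl.get_obs(); print(o["tool_pos"],o["tool_rot"],o["opening"],ctrl.finger_overhang)
E
```

```text
side 398.99734956688286 [ 0.37923456 -0.94668398  0.70661659] [ 0.11002941  0.84603688 -0.52164655] [0.01894295 0.         0.         0.         0.        ]
top 417.5924392017439 [0.27148575 0.04855837 1.6244928 ] [ 0.16569641  0.01790353 -0.98601428] [0.0014464 0.        0.        0.        0.       ]
[0.22277486 0.58348942 0.30278624] [-5.69761015e-01 -3.08891428e+00  2.81486424e-03] 0.08529212356350829 0.0726
```

View pics/side0.png

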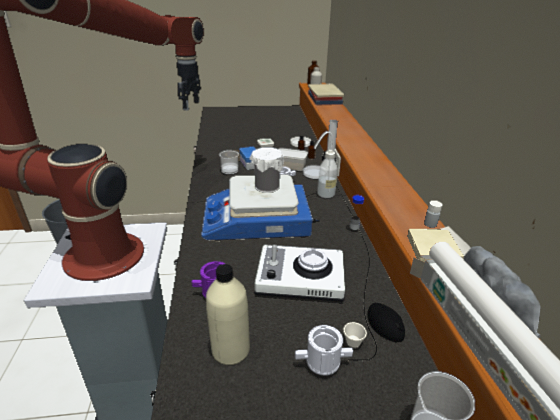

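View pics/top0.png

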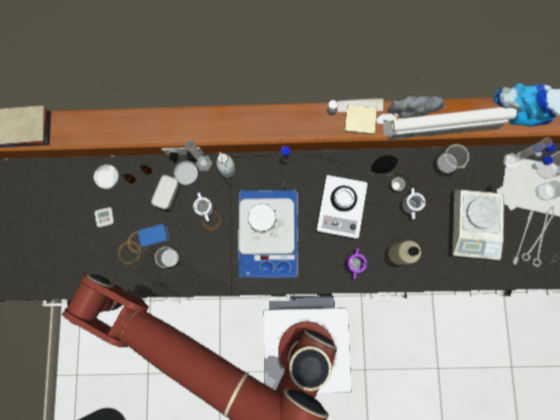

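The side picture shows the drive at about (300,272), a silver sieve at (324,350), the purple look-alike at (213,280) and the beaker on the hotplate at (267,178). The top picture shows the drive at (343,205), and there are three sieve candidates: silver (414,203), silver (203,206) and purple (357,263). Purple is excluded. Next I'll confirm which silver one is short or tall with one enlarged crop.

```bash
python3 - <<'E'
from h import *
s=cv2.imread("pics/side0.png");t=cv2.imread("pics/top0.png")
def c(i,x,y,w,h,W,H): return cv2.resize(i[y:y+h,x:x+w],(W,H),interpolation=cv2.INTER_CUBIC)
a=np.vstack([np.hstack([c(t,310,170,80,60,400,300),c(t,384,173,60,60,200,300*1)[:, :200] if 0 else c(t,394,180,40,60,200,300),c(t,183,176,40,60,200,300)]),
 np.hstack([c(s,250,235,100,75,400,300),c(s,290,315,67,50,200,300) if 0 else c(s,290,320,70,70,200,300)[:300],c(s,230,125,80,80,200,300)])])
cv2.imwrite("pics/c1.png",a)
d1=cam("side");d2=cam("top")
def tri(p,q):
    c1,r1=ray(d1,*p);c2,r2=ray(d2,*q);A=np.stack([r1,-r2],1);k=np.linalg.lstsq(A,c2-c1,rcond=None)[0];return (c1+k[0]*r1+c2+k[1]*r2)/2,np.linalg.norm(c1+k[0]*r1-c2-k[1]*r2)
print(tri((324,335),(414,203)))
for p in((414,203),(203,206)): print(onz(d2,*p,.06),onz(d2,*p,.082), proj(d1,[onz(d2,*p,.07)]))
E
```

```text
(array([ 0.53679247, -0.41446042,  0.08054389]), np.float64(0.0051138402456533255))
[ 0.53770209 -0.42028594  0.06      ] [ 0.53395854 -0.41369303  0.082     ] [[322.25499581 340.0036627 ]]
[0.54641334 0.38031219 0.06      ] [0.54254729 0.37564704 0.082     ] [[280.19740865 167.72767088]]
```

View pics/c1.png

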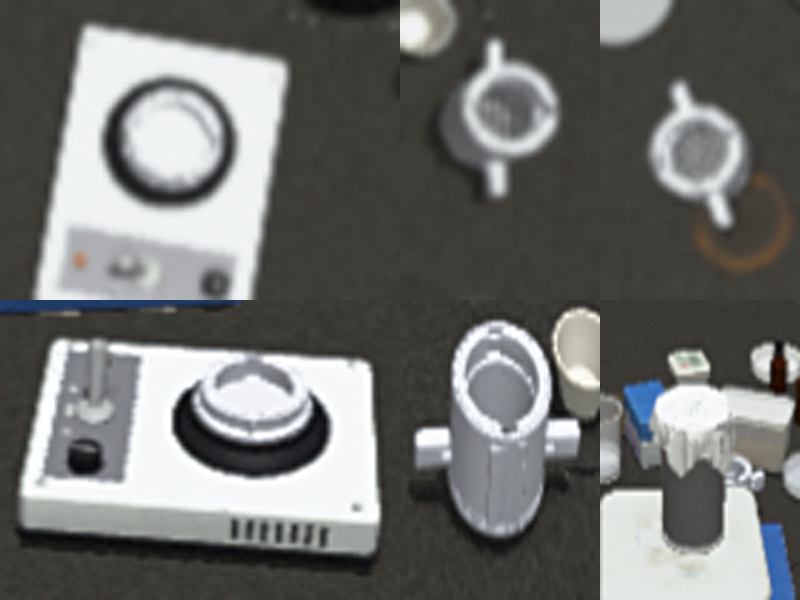

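The top-right silver sieve at (414,203) has a long body above its ears, so it's the tall one. The left one at (203,206) has its ears close under the rim, so it's the short one; it's hidden behind the beaker in the side view. The toggle leans left, at about crop (135,268). Next I'll measure them all.

```bash
cat >> h.py <<'E'
from scipy.spatial.transform import Rotation as Ro
def go(target,tx=None):
    """target TCP xyz; tx: desired world yaw of tool y axis (line, mod pi). prints tool-frame shift & turn"""
    o=ctrl.get_obs();R=Ro.from_rotvec(o["tool_rot"]).as_matrix();p=np.array(o["tool_pos"])
    dl=R.T@(np.array(target)-p);yaw=np.arctan2(R[1,1],R[0,1]);turn=None
    if tx is not None:
        turn=-((tx-yaw+np.pi/2)%np.pi-np.pi/2)
    print("t",round(o["t"],2),"pos",p.round(4),"yaw_y",round(yaw,4),"Rx",R[:,0].round(3),"z",R[:,2].round(3),"q6",round(o["q"][5],3),"shift",dl.round(4),"turn",turn,"F",np.round(o["contact_force"],1),"open",round(o["opening"],4))
E
python3 - <<'E'
from h import *
d=cam("top");im=d["image"];S=8
g=cv2.cvtColor(im,cv2.COLOR_BGR2GRAY)
def up(x0,y0,w,h): return cv2.resize(g[y0:y0+h,x0:x0+w],None,fx=S,fy=S,interpolation=cv2.INTER_CUBIC)
def px(c,x0,y0): c=np.array(c,float).reshape(-1,2); return (c+.5)/S-.5+[x0,y0]
vis=[]
# sieves
for n,x0,y0,w,h,H in(("tall",394,180,40,50,.082),("short",185,182,40,50,.06)):
    u=up(x0,y0,w,h)
    for th in(110,140,170):
        m=(u>th).astype(np.uint8)
        cs,_=cv2.findContours(m,cv2.RETR_EXTERNAL,cv2.CHAIN_APPROX_NONE); c=max([c for c in cs if 20<cv2.boundingRect(c)[0]+cv2.boundingRect(c)[2]/2<w*S-20 and cv2.boundingRect(c)[1]>5 ],key=cv2.contourArea)
        f=cv2.drawContours(np.zeros_like(m),[c],-1,1,-1)
        o=cv2.morphologyEx(f,cv2.MORPH_OPEN,cv2.getStructuringElement(cv2.MORPH_ELLIPSE,(65,65)))
        co=max(cv2.findContours(o,cv2.RETR_EXTERNAL,cv2.CHAIN_APPROX_NONE)[0],key=cv2.contourArea)
        W=np.array([onz(d,*p,H)[:2] for p in px(co,x0,y0)],np.float32)
        (cx,cy),r=cv2.minEnclosingCircle(W)
        E=cv2.fitEllipse(W)
        ears=((f==1)&(cv2.dilate(o,np.ones((9,9)))==0)).astype(np.uint8)
        k,l,st,ce=cv2.connectedComponentsWithStats(ears); idx=np.argsort(-st[1:,4])[:2]+1
        ew=np.array([onz(d,*px(ce[i],x0,y0)[0],.046)[:2] for i in idx]); v=ew[0]-ew[1]
        print(n,th,"ell",np.round(E[0],4),np.round(E[1],4),"ears",st[idx,4],ew.round(4).tolist(),"mid",ew.mean(0).round(4),"sep",np.linalg.norm(v).round(4),"yaw",np.degrees(np.arctan2(v[1],v[0]))%180)
        if th==140: 
            b=cv2.cvtColor(u,cv2.COLOR_GRAY2BGR);cv2.drawContours(b,[co],-1,(0,0,255),1);cv2.drawContours(b,[c],-1,(0,255,0),1);vis.append(b)
# drive
x0,y0,w,h=310,165,65,80;u=up(x0,y0,w,h);m=(u>130).astype(np.uint8)
c=max(cv2.findContours(m,cv2.RETR_EXTERNAL,cv2.CHAIN_APPROX_NONE)[0],key=cv2.contourArea)
W=np.array([onz(d,*p,.046)[:2] for p in px(c,x0,y0)],np.float32);r=cv2.minAreaRect(W);print("drive",r,cv2.boxPoints(r).round(4).tolist())
b=cv2.cvtColor(u,cv2.COLOR_GRAY2BGR);cv2.drawContours(b,[c],-1,(0,255,0),1)
# socket: bright blob inside boss
hi=cv2.findContours(m,cv2.RETR_TREE,cv2.CHAIN_APPROX_NONE)[0]
for q in hi:
    if 4000<cv2.contourArea(q)<60000:
        for z in(.046,.078):
            W=np.array([onz(d,*p,z)[:2] for p in px(q,x0,y0)],np.float32);E=cv2.fitEllipse(W);print("blob",cv2.contourArea(q),z,np.round(E[0],4),np.round(E[1],4))
        cv2.drawContours(b,[q],-1,(0,0,255),1)
H=max(v.shape[0] for v in vis+[b]);cv2.imwrite("pics/m1.png",cv2.resize(np.hstack([cv2.copyMakeBorder(v,0,H-v.shape[0],0,0,cv2.BORDER_CONSTANT) for v in [b]+vis]),(780,420)))
go([.45,.35,.37])
E
```

```text
tall 110 ell [ 0.54   -0.4194] [0.0722 0.0748] ears [1814  791] [[0.4939, -0.4169], [0.5934, -0.4224]] mid [ 0.5437 -0.4196] sep 0.0997 yaw 176.82849002235574Traceback (most recent call last):
  File "<stdin>", line 21, in <module>
IndexError: index 1 is out of bounds for axis 0 with size 1
```

```bash
cat > m.py <<'E'
from h import *
S=8
def px(c,x0,y0): c=np.array(c,float).reshape(-1,2); return (c+.5)/S-.5+[x0,y0]
def up(d,x0,y0,w,h): return cv2.resize(cv2.cvtColor(d["image"],cv2.COLOR_BGR2GRAY)[y0:y0+h,x0:x0+w],None,fx=S,fy=S,interpolation=cv2.INTER_CUBIC)
def sieve(d,n,x0,y0,w,h,H,ths=(100,120,150)):
    u=up(d,x0,y0,w,h)
    b=cv2.cvtColor(u,cv2.COLOR_GRAY2BGR)
    for th in ths:
        m=(u>th).astype(np.uint8)
        m=cv2.morphologyEx(m,cv2.MORPH_CLOSE,np.ones((9,9)))
        k,l,st,ce=cv2.connectedComponentsWithStats(m)
        cs=cv2.findContours(m,cv2.RETR_EXTERNAL,cv2.CHAIN_APPROX_NONE)[0]
        c=min([c for c in cs if cv2.contourArea(c)>4000],key=lambda c:np.linalg.norm(c.mean((0,1))-[w*S/2,h*S/2]))
        f=cv2.drawContours(np.zeros_like(m),[c],-1,1,-1)
        o=cv2.morphologyEx(f,cv2.MORPH_OPEN,cv2.getStructuringElement(cv2.MORPH_ELLIPSE,(65,65)))
        co=max(cv2.findContours(o,cv2.RETR_EXTERNAL,cv2.CHAIN_APPROX_NONE)[0],key=cv2.contourArea)
        W=np.array([onz(d,*p,H)[:2] for p in px(co,x0,y0)],np.float32);E=cv2.fitEllipse(W)
        print(n,th,"ell",np.round(E[0],4),np.round(E[1],4))
        ears=((f==1)&(cv2.dilate(o,np.ones((9,9)))==0)).astype(np.uint8)
        k,l,st,ce=cv2.connectedComponentsWithStats(ears); idx=np.argsort(-st[1:,4])[:2]+1
        if len(idx)==2:
            ew=np.array([onz(d,*px(ce[i],x0,y0)[0],.046)[:2] for i in idx]);v=ew[0]-ew[1]
            print("   ears",st[idx,4],"mid",ew.mean(0).round(4),"sep",np.linalg.norm(v).round(4),"yaw",np.degrees(np.arctan2(v[1],v[0]))%180)
        cv2.drawContours(b,[co],-1,(0,0,255),1);cv2.drawContours(b,[c],-1,(0,255,0),1)
    return b
E
python3 - <<'E'
from m import *
d=cam("top")
vis=[sieve(d,"tall",394,180,40,50,.082),sieve(d,"short",183,182,40,50,.06)]
x0,y0,w,h=310,165,65,80;u=up(d,x0,y0,w,h);b=cv2.cvtColor(u,cv2.COLOR_GRAY2BGR)
for th in(100,130):
    m=(u>th).astype(np.uint8)
    c=max(cv2.findContours(m,cv2.RETR_EXTERNAL,cv2.CHAIN_APPROX_NONE)[0],key=cv2.contourArea)
    W=np.array([onz(d,*p,.046)[:2] for p in px(c,x0,y0)],np.float32);r=cv2.minAreaRect(W);print("drive",np.round(r[0],4),np.round(r[1],4),r[2]);cv2.drawContours(b,[c],-1,(0,255,0),1)
    for q in cv2.findContours(m,cv2.RETR_TREE,cv2.CHAIN_APPROX_NONE)[0]:
        if 4000<cv2.contourArea(q)<60000:
            for z in(.046,.078):
                W=np.array([onz(d,*p,z)[:2] for p in px(q,x0,y0)],np.float32);E=cv2.fitEllipse(W);print("blob",cv2.contourArea(q),z,np.round(E[0],4),np.round(E[1],4))
            cv2.drawContours(b,[q],-1,(0,0,255),1)
H=640;cv2.imwrite("pics/m1.png",cv2.resize(np.hstack([cv2.copyMakeBorder(v,0,H-v.shape[0],0,0,cv2.BORDER_CONSTANT) for v in [b]+vis]),(800,440)))
go([.45,.35,.37])
E
```

```text
tall 100 ell [ 0.5397 -0.4191] [0.0733 0.0771]
   ears [1832  824] mid [ 0.5434 -0.4196] sep 0.1015 yaw 176.8514871266518
tall 120 ell [ 0.5401 -0.4196] [0.071  0.0732]
   ears [1752  748] mid [ 0.5437 -0.4198] sep 0.0985 yaw 176.94618285606884
tall 150 ell [ 0.5404 -0.4196] [0.068  0.0696]
short 100 ell [0.5471 0.3834] [0.0728 0.0798]
   ears [1311  935] mid [0.549  0.3848] sep 0.1027 yaw 18.69183530535821
short 120 ell [0.5478 0.3841] [0.0707 0.0749]
   ears [1289  815] mid [0.5493 0.3849] sep 0.0998 yaw 18.754002066728987
short 150 ell [0.5481 0.3843] [0.0676 0.0707]
   ears [1154  704] mid [0.5495 0.385 ] sep 0.0961 yaw 18.794020330182377
drive [ 0.5359 -0.1504] [0.1657 0.2276] 77.82400512695312
blob 32764.0 0.046 [ 0.5662 -0.1569] [0.0978 0.0994]
blob 32764.0 0.078 [ 0.5602 -0.1527] [0.0958 0.0974]
blob 21489.5 0.046 [ 0.57 -0.16] [0.0788 0.0811]
blob 21489.5 0.078 [ 0.564  -0.1558] [0.0772 0.0794]
drive [ 0.5358 -0.1503] [0.1633 0.2246] 77.79562377929688
blob 34517.0 0.046 [ 0.5662 -0.157 ] [0.1005 0.102 ]
blob 34517.0 0.078 [ 0.5602 -0.1528] [0.0985 0.0999]
blob 19796.0 0.046 [ 0.5702 -0.1602] [0.076  0.0775]
blob 19796.0 0.078 [ 0.5641 -0.156 ] [0.0744 0.0759]
t 0.3 pos [0.2229 0.5837 0.3035] yaw_y 1.206 Rx [-0.934  0.357  0.   ] z [-0.    -0.001 -1.   ] q6 -0.119 shift [-0.2955 -0.1374 -0.0665] turn None F [-0.7  0.2 -0.2] open 0.0856
```

View pics/m1.png

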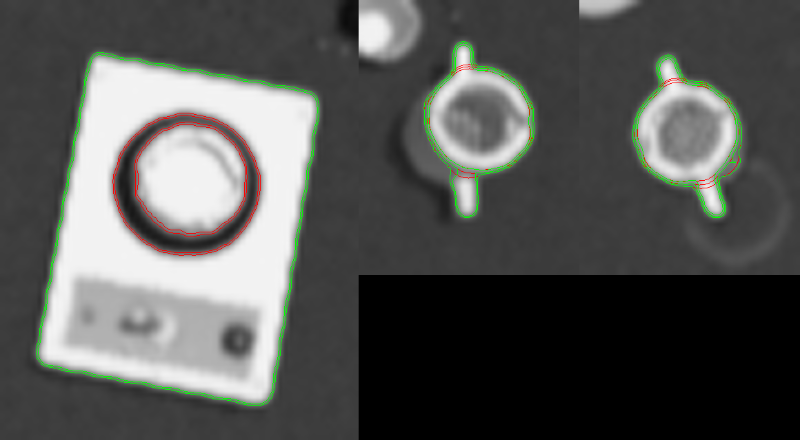

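Measured positions:

| Thing | x, y (m) | Yaw |
|---|---|---|
| Drive centre | .536, -.150 | -12.2° |
| Socket | .565, -.1565 | – |
| Toggle upright | .4655, -.135 | – |
| Short sieve | .548, .384 | 18.75° |
| Tall sieve | .540, -.4195 | -3.1° |

I'll go to the toggle first. The plan is to straddle it with the open fingers and close them around the upright position.

Emit:
drive_tool([
  [[0,0,-0.034],0],
  [[0,0,-0.033],0],
  [[-0.039,-0.023,0],0],
  [[-0.039,-0.023,0],0],
  [[-0.039,-0.023,0],0],
  [[-0.039,-0.023,0],0],
  [[-0.039,-0.023,0],0],
  [[-0.039,-0.023,0],0],
  [[-0.039,-0.023,0],0],
  [[-0.039,-0.023,0],0],
], jaw=0)

```text
t: 1.3
tool_pos: [0.4496, 0.299, 0.3711]
tool_rot: [0.57, 3.089, 0.001]
contact_force: [0.2, 2.0, 0.4]
opening: 0.0852
grip_force: 0.0
```

Emit:
drive_tool([
  [[-0.017,-0.04,0],0],
  [[-0.017,-0.04,0],0],
  [[-0.017,-0.04,0],0],
  [[-0.017,-0.04,0],0],
  [[-0.017,-0.04,0],0],
  [[-0.017,-0.04,0],0],
  [[-0.017,-0.04,0],0],
  [[-0.017,-0.04,0],0],
  [[-0.017,-0.04,0],-0.08],
  [[-0.017,-0.04,0],-0.072],
])

```text
t: 2.3
tool_pos: [0.4679, -0.1352, 0.3712]
tool_rot: [0.329, 3.123, -0.0]
contact_force: [0.1, -0.4, 0.3]
opening: 0.0856
grip_force: 0.0
```

```bash
python3 -c "
from h import *
go([.4655,-.1352,.143],1.358)"
```

```text
t 2.3 pos [ 0.4679 -0.1352  0.3712] yaw_y 1.3607 Rx [-0.978  0.209 -0.001] z [ 0.001 -0.    -1.   ] q6 -1.795 shift [ 0.0026 -0.0005  0.2282] turn 0.002683751775748977 F [ 0.1 -0.4  0.3] open 0.0856
```

Emit:
drive_tool([
  [[0.0026,0,0.04],0],
  [[0,0,0.04],0],
  [[0,0,0.04],0],
  [[0,0,0.03],0],
  [[0,0,0.03],0],
  [[0,0,0.025],0],
  [[0,0,0.015],0],
  [[0,0,0.008],0],
  [[0,0,0],0],
])

```text
t: 3.2
tool_pos: [0.4652, -0.1326, 0.1419]
tool_rot: [-0.333, -3.122, -0.001]
contact_force: [-0.7, -0.1, 0.1]
opening: 0.0853
grip_force: 0.0
```

Emit:
drive_tool([
  [[0,0,0],0],
  [[0,0,0],0],
  [[0,0,0],0],
  [[0,0,0],0],
  [[0,0,0],0],
  [[0,0,0],0],
  [[0,0,0],0],
  [[0,0,0],0],
], jaw=0.72, grip_force=20)

```text
t: 4.0
tool_pos: [0.4681, -0.128, 0.1463]
tool_rot: [0.335, 3.12, 0.023]
contact_force: [0.3, 24.1, 17.3]
opening: 0.0243
grip_force: 12.4
```

```bash
python3 -c "
from m import *
d=cam('side');cv2.imwrite('pics/t1.png',cv2.resize(d['image'][190:310,230:370],None,fx=5,fy=5,interpolation=cv2.INTER_CUBIC))
go([.4655,-.1352,.143],1.358)"
```

```text
t 4.05 pos [ 0.4681 -0.128   0.1463] yaw_y 1.3571 Rx [-0.977  0.212 -0.002] z [ 0.005  0.014 -1.   ] q6 -1.79 shift [ 0.001  -0.0076  0.0032] turn -0.0008668868586692025 F [ 0.6 25.5 17.1] open 0.0241
```

View pics/t1.png

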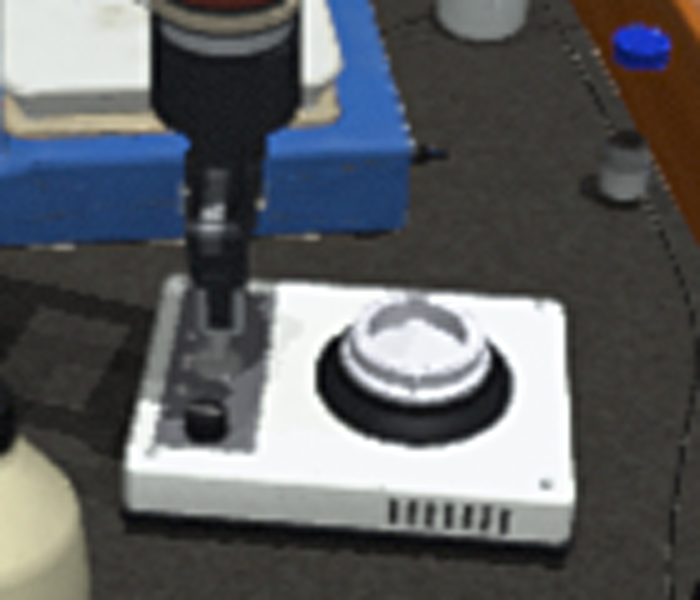

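The fingers are pressing on the toggle with 25 N sideways and 17 N up at a 24 mm opening, so it has probably jammed low on the lever. I'll open, rise and look.

Emit:
drive_tool([
  [[0,0,0],0],
  [[0,0,0],0],
  [[0,0,0],0],
  [[0,0,0],0],
  [[0,0,-0.03],0],
  [[0,0,-0.04],0],
  [[0,0,-0.04],0],
  [[0,0,-0.04],0],
  [[0,0,0],0],
], jaw=0)

```text
t: 4.95
tool_pos: [0.4681, -0.1343, 0.3003]
tool_rot: [0.333, 3.112, -0.007]
contact_force: [0.6, -0.1, 0.7]
opening: 0.0857
grip_force: 0.0
```

```bash
python3 -c "
from m import *
d=cam('side');a=cv2.resize(d['image'][230:310,250:350],(600,480),interpolation=cv2.INTER_CUBIC)
cv2.imwrite('pics/t2.png',a)
c=np.array([.5359,-.1504]);e=np.array([np.cos(-.213),np.sin(-.213)]);n=np.array([-e[1],e[0]])
for a in(-.45,0,.45):
  for r in (0,.052):
    P=np.r_[c-.072*e+n*r*np.sin(a),.042+r*np.cos(a)];print(a,r,((proj(d,[P])[0]-[250,230])*6).round(0))
go([.4655,-.1352,.143],1.358)"
```

```text
-0.45 0 [137. 200.]
-0.45 0.052 [131. 146.]
0 0 [137. 200.]
0 0.052 [137. 104.]
0.45 0 [137. 200.]
0.45 0.052 [143.  82.]
t 5.0 pos [ 0.4671 -0.1339  0.2969] yaw_y 1.3574 Rx [-0.977  0.212 -0.007] z [ 0.007 -0.003 -1.   ] q6 -1.79 shift [ 0.0024 -0.0014  0.1539] turn -0.0006452055013335123 F [-0.3 -0.2 -1. ] open 0.0858
```

View pics/t2.png

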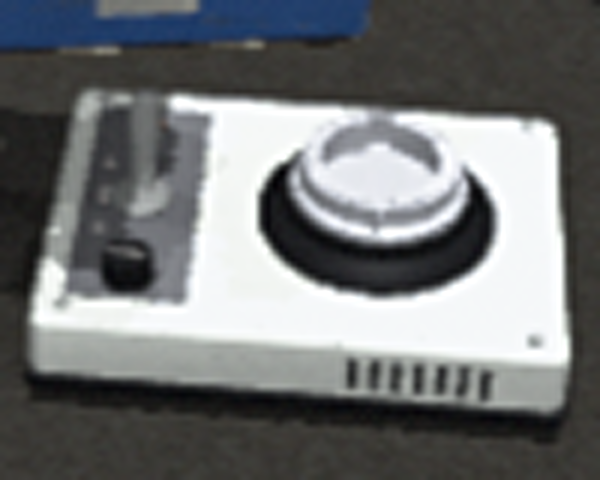

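The lever tip is still at crop (148,90), so it's still forward. The fingertips swing lower as they close and pressed near the lever's foot. I'll retry 10 mm higher.

Emit:
drive_tool([
  [[0,-0.002,0.04],0],
  [[0,0,0.04],0],
  [[0,0,0.035],0],
  [[0,0,0.019],0],
  [[0,0,0.008],0],
  [[0,0,0],0],
])

```text
t: 5.6
tool_pos: [0.4641, -0.1344, 0.1487]
tool_rot: [-0.334, -3.12, -0.002]
contact_force: [0.5, 1.3, 0.7]
opening: 0.0851
grip_force: 0.0
```

Emit:
drive_tool([
  [[0,0,0],0],
  [[0,0,0],0],
  [[0,0,0],0],
  [[0,0,0],0],
  [[0,0,0],0],
  [[0,0,0],0],
  [[0,0,0],0],
], jaw=0.72)

```text
t: 6.3
tool_pos: [0.4683, -0.1288, 0.1554]
tool_rot: [0.335, 3.118, 0.029]
contact_force: [0.9, 30.6, 21.4]
opening: 0.0241
grip_force: 15.1
```

```bash
python3 -c "
from m import *
d=cam('side')
go([.4655,-.1352,.143],1.358)
print(proj(d,[[.4681,-.128,.064],[.4681,-.128,.0737]]))"
```

```text
t 6.35 pos [ 0.4683 -0.1288  0.1554] yaw_y 1.357 Rx [-0.977  0.212 -0.003] z [ 0.007  0.017 -1.   ] q6 -1.794 shift [ 0.0014 -0.0071  0.0123] turn -0.0009826546435951489 F [ 0.  30.5 21.7] open 0.0243
[[273.54451329 254.89014377]
 [273.57285267 251.91402464]]
```

The force ratio (about 0.7) suggests friction from the pad swinging down against the lever, which would stop it short of the snap. I'll raise the tool slightly to reverse that friction, then nudge toward -y.

Emit:
drive_tool([
  [[0,0,-0.003],0],
  [[0,0,-0.003],0],
  [[0,0,0],0],
])

```text
t: 6.65
tool_pos: [0.4671, -0.1296, 0.1572]
tool_rot: [0.335, 3.119, 0.023]
contact_force: [9.8, 22.0, -1.1]
opening: 0.0244
grip_force: 11.7
```

Emit:
drive_tool([
  [[0,-0.002,0],0],
  [[0,-0.002,0],0],
  [[0,0,0],0],
])

```text
t: 6.95
tool_pos: [0.4667, -0.1318, 0.1577]
tool_rot: [0.336, 3.118, 0.032]
contact_force: [10.1, 30.7, 3.4]
opening: 0.0241
grip_force: 15.8
```

```bash
python3 -c "
from m import *
go([.4655,-.1352,.143],1.358)
for n,(y,x,h,w) in dict(side=(225,250,60,60),top=(200,310,40,50)).items():
  d=cam(n);cv2.imwrite('pics/t3%s.png'%n,cv2.resize(d['image'][y:y+h,x:x+w],(400,400),interpolation=cv2.INTER_CUBIC))
cv2.imwrite('pics/t3.png',np.hstack([cv2.imread('pics/t3side.png'),cv2.imread('pics/t3top.png')]))"
```

```text
t 6.95 pos [ 0.4667 -0.1318  0.1577] yaw_y 1.3563 Rx [-0.977  0.213 -0.003] z [ 0.007  0.02  -1.   ] q6 -1.802 shift [ 0.0005 -0.0039  0.0146] turn -0.001748765273559938 F [10.1 30.7  3.4] open 0.0241
```

View pics/t3.png

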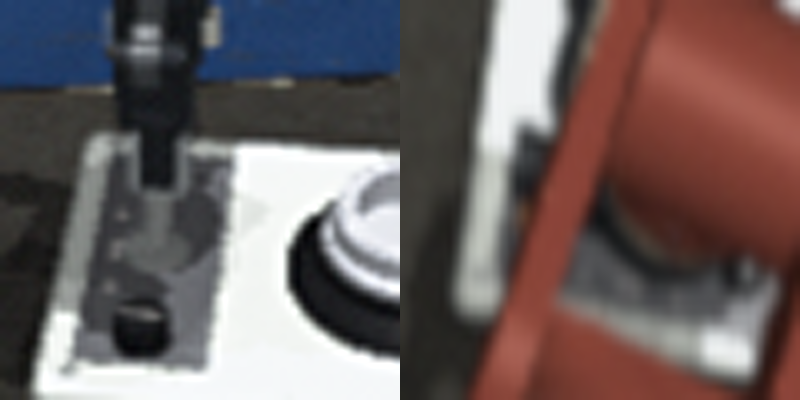

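```bash
python3 -c "
from m import *
d=cam('top');s=cam('side')
print('collar top',onz(d,339.4,224,.048),'tip',onz(d,334.4,223.4,.087))
print('collar side',onz(s,250+148/6,230+200/6,.048))
# tip height from side: -y finger tip pixel on plane y=-.15
c,r=ray(s,274,253.5)
for y in(-.16,-.15,-.14): print(y,c+r*(y-c[1])/r[1])
c,r=ray(s,250+148/6,245)
for y in(-.14,-.13,-.12,-.11): print('lever top',y,c+r*(y-c[1])/r[1])
t=cv2.imread('pics/top0.png')[205:240,320:365];print(1)
u=cv2.resize(t,None,fx=12,fy=12,interpolation=cv2.INTER_CUBIC);v=cv2.resize(cv2.imread('pics/side0.png')[235:275,250:290],(420,420),interpolation=cv2.INTER_CUBIC)
cv2.imwrite('pics/lev.png',cv2.resize(np.hstack([u,v]),(760,330)))"
```

```text
collar top [ 0.46613953 -0.13714597  0.048     ] tip [ 0.46400561 -0.11420918  0.087     ]
collar side [ 0.46960357 -0.1429974   0.048     ]
-0.16 [ 0.46573529 -0.16        0.09340053]
-0.15 [ 0.46683485 -0.15        0.08560558]
-0.14 [ 0.46793441 -0.14        0.07781064]
lever top -0.14 [ 0.46940478 -0.14        0.10464515]
lever top -0.13 [ 0.47052257 -0.13        0.09718286]
lever top -0.12 [ 0.47164036 -0.12        0.08972056]
lever top -0.11 [ 0.47275815 -0.11        0.08225827]
1
```

View pics/lev.png

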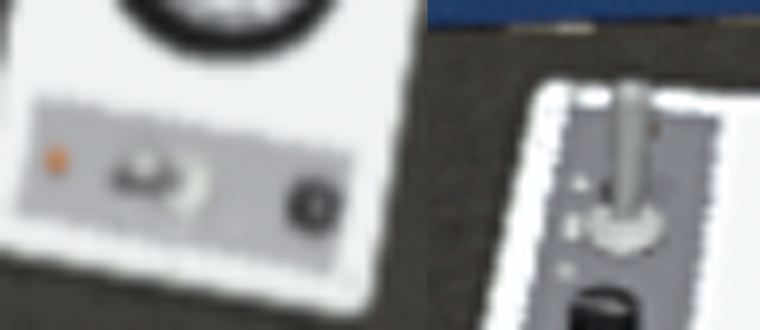

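Emit:
drive_tool([
  [[0,0,0],0],
  [[0,0,0],0],
  [[0,0,0],0],
], jaw=0.66)

```text
t: 7.45
tool_pos: [0.4648, -0.1391, 0.1575]
tool_rot: [0.334, 3.123, -0.001]
contact_force: [-0.5, -0.0, 0.3]
opening: 0.0289
grip_force: 0.0
```

Emit:
drive_tool([
  [[0,0,0],0],
  [[0,0,0],0],
  [[0,0,0],0],
], jaw=0.6)

```text
t: 7.75
tool_pos: [0.4645, -0.139, 0.1569]
tool_rot: [-0.334, -3.124, 0.0]
contact_force: [-0.2, 0.2, -0.6]
opening: 0.034
grip_force: 0.0
```

Emit:
drive_tool([
  [[0,0,0],0],
  [[0,0,0],0],
  [[0,0,0],0],
], jaw=0.52)

```text
t: 8.05
tool_pos: [0.4645, -0.1387, 0.1569]
tool_rot: [-0.334, -3.124, -0.0]
contact_force: [0.3, -0.5, -0.4]
opening: 0.0408
grip_force: 0.0
```

Emit:
drive_tool([
  [[0,0,0],0],
  [[0,0,0],0],
  [[0,0,0],0],
  [[0,0,-0.03],0],
  [[0,0,-0.05],0],
  [[0,0,-0.05],0],
  [[0,0,-0.05],0],
  [[0,0,0],0],
], jaw=0)

```text
t: 8.85
tool_pos: [0.467, -0.1398, 0.3465]
tool_rot: [0.332, 3.109, -0.008]
contact_force: [0.8, -0.9, -0.1]
opening: 0.0855
grip_force: 0.0
```

```bash
python3 -c "
from m import *
s=cam('side');a=cv2.cvtColor(cv2.imread('pics/side0.png'),cv2.COLOR_BGR2GRAY);b=cv2.cvtColor(s['image'],cv2.COLOR_BGR2GRAY)
print('before');print(a[240:266,268:282]);print('after');print(b[240:266,268:282])
go([.4655,-.1352,.143],1.358)"
```

```text
before
[[ 59  58  55  57  55  58  61  62  60  60  56  56  57  58]
 [ 58  55  56  56  58  57  60  62  61  58  55  55  58  56]
 [ 56  57  52  52  54  54  55  55  61  56  58  57  56  55]
 [ 56  54  54  53  51  50  49  52  54  57  54  57  55  54]
 [ 73  75  73  61  67  86  94  83  70  53  52  51  51  52]
 [157 172 169 143 120 161 180 153 128 103 116 115 112 103]
 [227 255 255 250 157 171 192 173 169 207 243 241 237 221]
 [204 238 241 212 133 153 164 154 157 217 255 255 255 255]
 [131 137 138 129 121 142 149 140 126 134 169 194 206 199]
 [127 128 130 124 121 144 152 143 120 114 129 130 132 130]
 [129 132 134 127 120 142 152 141 114  99 131 131 129 128]
 [132 132 134 124 119 144 152 141 115 110 133 132 133 133]
 [132 133 133 127 120 144 153 140 123 131 133 132 134 132]
 [132 134 133 125 118 145 151 134 120 134 134 133 133 134]
 [132 133 132 127 122 146 150 131 115 132 133 132 133 133]
 [138 133 133 129 125 148 151 131 115 132 133 135 133 134]
 [171 140 131 117 118 147 150 128 116 124 126 130 134 134]
 [203 160 121  87 114 148 147 123 109 120 122 125 132 134]
 [140 131 114  75 112 148 143 1
[... 1480 characters left out ...]
  85  69  93 118 118 117 115]
 [ 62  57  58  72  94 102  97  84  90 116 117 118 116 116]
 [ 56  58  62  74  95 100  93  87 106 120 120 116 117 115]
 [ 64  66  76  88 100 100  94 109 148 131 117 117 115 114]
 [ 89  80  82  86  90  97  95 119 158 149 123 114 116 115]
 [ 81  85  92 106 111 119 123 149 163 153 121 107 109 112]
 [ 76  83 122 165 166 167 169 169 167 147 111 106 106 103]
 [ 59  78 118 163 170 175 179 170 151 121 100 106 104 103]
 [ 62  62  82 123 151 161 148 128  94 101 105 107 106 101]]
t 8.9 pos [ 0.466  -0.1394  0.3423] yaw_y 1.3581 Rx [-0.977  0.211 -0.009] z [ 0.009 -0.004 -1.   ] q6 -1.802 shift [0.0033 0.0044 0.1992] turn 0.00010099252592987717 F [ 0.1 -0.2 -0.7] open 0.0857
```

Between the two side images the lever top moved from row 244 to row 248, which is the predicted shift to upright, so the toggle is off. Next is the short sieve.

Emit:
drive_tool([
  [[0.002,0.03,-0.012],0],
  [[0.0025,0.045,0],0],
  [[0.0025,0.045,0],0],
  [[0.0025,0.045,0],0],
  [[0.0025,0.045,0],0],
  [[0.0025,0.045,0],0],
  [[0.0025,0.045,0],0],
  [[0.0025,0.045,0],0],
  [[0.0025,0.045,0],0],
  [[0.0025,0.045,0],0],
])

```text
t: 9.9
tool_pos: [0.5319, 0.2934, 0.3465]
tool_rot: [-0.333, -3.121, 0.003]
contact_force: [0.8, -1.4, -0.1]
opening: 0.086
grip_force: 0.0
```

Emit:
drive_tool([
  [[0.0025,0.045,0],0],
  [[0.0025,0.045,0],0],
  [[0,0,0],-0.13],
  [[0,0,0],-0.13],
  [[0,0,0],-0.14],
  [[0,0,0],-0.14],
  [[0,0,0],0],
])

```text
t: 10.6
tool_pos: [0.5461, 0.3805, 0.3465]
tool_rot: [0.511, -3.096, 0.002]
contact_force: [0.5, 1.0, -0.3]
opening: 0.0855
grip_force: 0.0
```

```bash
python3 -c "
from m import *
go([.548,.384,.09],np.radians(108.75))
d=cam('top');sieve(d,'short',183,182,40,50,.06)"
```

```text
t 10.6 pos [0.5461 0.3805 0.3465] yaw_y 1.8978 Rx [-0.947 -0.321  0.003] z [-0.003 -0.002 -1.   ] q6 -1.401 shift [-0.0038  0.0029  0.2565] turn -0.00022823516906567143 F [ 0.5  1.  -0.3] open 0.0855Traceback (most recent call last):
  File "<string>", line 4, in <module>
    d=cam('top');sieve(d,'short',183,182,40,50,.06)
                 ~~~~~^^^^^^^^^^^^^^^^^^^^^^^^^^^^^
  File "m.py", line 16, in sieve
    co=max(cv2.findContours(o,cv2.RETR_EXTERNAL,cv2.CHAIN_APPROX_NONE)[0],key=cv2.contourArea)
ValueError: max() iterable argument is empty
```

Emit:
drive_tool([
  [[-0.004,0.003,0.04],0],
  [[0,0,0.045],0],
  [[0,0,0.045],0],
  [[0,0,0.045],0],
  [[0,0,0.04],0],
  [[0,0,0.025],0],
  [[0,0,0.012],0],
  [[0,0,0.003],0],
  [[0,0,0],0],
])

```text
t: 11.55
tool_pos: [0.5499, 0.385, 0.0947]
tool_rot: [-0.51, 3.099, 0.001]
contact_force: [0.7, -0.1, 0.5]
opening: 0.0853
grip_force: 0.0
```

Emit:
drive_tool([
  [[0,0,0],0],
  [[0,0,0],0],
  [[0,0,0],0],
  [[0,0,0],0],
  [[0,0,0],0],
], jaw=1, grip_force=40)

```text
t: 12.05
tool_pos: [0.5509, 0.3855, 0.0966]
tool_rot: [-0.511, 3.096, 0.002]
contact_force: [0.7, -0.5, 6.5]
opening: 0.0666
grip_force: 47.3
```

```bash
python3 -c "
from m import *
go([.548,.384,.35],np.radians(108.75))"
```

```text
t 12.05 pos [0.5509 0.3855 0.0966] yaw_y 1.8979 Rx [-0.947 -0.321 -0.004] z [ 0.004  0.002 -1.   ] q6 -1.398 shift [ 0.0021 -0.0004 -0.2534] turn -0.00015882636604014344 F [ 0.7 -0.5  6.5] open 0.0666
```

Emit:
drive_tool([
  [[0,0,-0.03],0],
  [[0,0,-0.045],0],
  [[0,0,-0.045],0.14],
  [[0,0,-0.045],0.14],
  [[0,0,-0.045],0.14],
  [[0,0,-0.045],0.14],
  [[0,0,-0.045],0.14],
  [[0,0,0],0.14],
  [[0,0,0],0.14],
  [[0,0,0],0.14],
])

```text
t: 13.05
tool_pos: [0.549, 0.3847, 0.3931]
tool_rot: [-1.221, -2.893, 0.002]
contact_force: [0.4, -0.3, -3.7]
opening: 0.0668
grip_force: 47.5
```

Emit:
drive_tool([
  [[0,0,0],0.14],
  [[0,0,0],0.14],
  [[0,0,0],0.14],
  [[0,0,0],0.14],
  [[0,0,0],0.14],
  [[0,0,0],0.14],
  [[0,0,0],0.14],
  [[0,0,0],0.01],
  [[0,0,0],0],
])

```text
t: 13.95
tool_pos: [0.5491, 0.3847, 0.3928]
tool_rot: [-2.441, -1.977, 0.003]
contact_force: [-1.4, -0.7, -3.9]
opening: 0.0662
grip_force: 47.6
```

```bash
python3 -c "
from m import *
go([.565,-.1565,.35],-.213)"
```

```text
t 13.95 pos [0.5491 0.3847 0.3928] yaw_y -0.2094 Rx [ 0.208  0.978 -0.001] z [-0.002 -0.001 -1.   ] q6 0.71 shift [-0.526   0.1281  0.0432] turn 0.0035557188832329167 F [-1.4 -0.7 -3.9] open 0.0662
```

Emit:
drive_tool([
  [[-0.04,0.01,0],0.004],
  [[-0.044,0.0107,0],0],
  [[-0.044,0.0107,0],0],
  [[-0.044,0.0107,0],0],
  [[-0.044,0.0107,0],0],
  [[-0.044,0.0107,0],0],
  [[-0.044,0.0107,0],0],
  [[-0.044,0.0107,0],0],
  [[-0.044,0.0107,0],0],
  [[-0.044,0.0107,0],0],
])

```text
t: 14.95
tool_pos: [0.5595, -0.0656, 0.3938]
tool_rot: [2.445, 1.972, 0.0]
contact_force: [2.1, -0.3, -3.8]
opening: 0.0664
grip_force: 47.6
```

Emit:
drive_tool([
  [[-0.044,0.0107,0],0],
  [[-0.044,0.0107,0],0],
  [[0,0,0.045],0],
  [[0,0,0.045],0],
  [[0,0,0.045],0],
  [[0,0,0.03],0],
  [[0,0,0.015],0],
  [[0,0,0],0],
  [[0,0,0],0],
])

```text
t: 15.85
tool_pos: [0.5629, -0.1547, 0.2157]
tool_rot: [2.445, 1.969, 0.002]
contact_force: [0.7, 0.8, -3.0]
opening: 0.0666
grip_force: 47.4
```

```bash
python3 -c "
from m import *
go([.565,-.1565,.2],-.213)
for n in('side','top'):
  d=cam(n);cv2.imwrite('pics/s_%s.png'%n,d['image'])
s=cv2.imread('pics/s_side.png')[190:300,250:360];t=cv2.imread('pics/s_top.png')[170:240,310:380]
cv2.imwrite('pics/s.png',np.hstack([cv2.resize(s,(440,440),interpolation=cv2.INTER_CUBIC),cv2.resize(t,(350,440),interpolation=cv2.INTER_CUBIC)]))"
```

```text
t 15.85 pos [ 0.5629 -0.1547  0.2157] yaw_y -0.2152 Rx [ 0.214  0.977 -0.   ] z [ 0.002 -0.001 -1.   ] q6 -0.18 shift [-0.0013  0.0024  0.0157] turn -0.0022024487208527344 F [ 0.7  0.8 -3. ] open 0.0666
```

View pics/s.png

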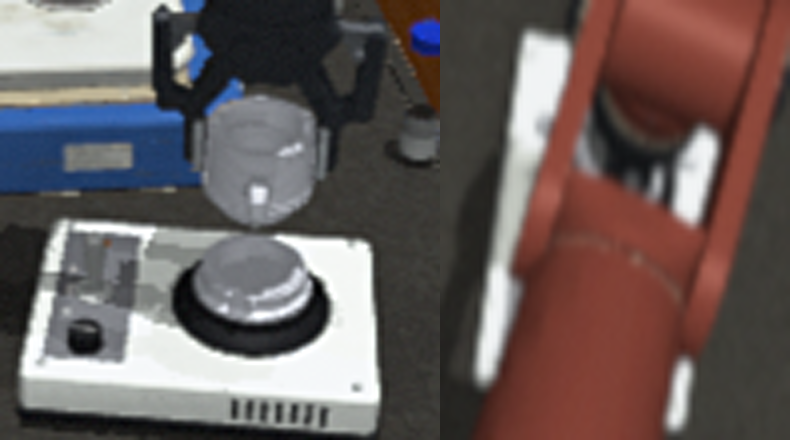

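The sieve hangs upright with its ears along the drive's y, its front ear at crop (258,190) and the socket rim centred near crop (253,270). Now a numeric check of the offset.

```bash
python3 -c "
from m import *
d=cam('side');g=cv2.cvtColor(d['image'],cv2.COLOR_BGR2GRAY)
T=np.array([.5629,-.1547]);Rx=np.array([.214,.977])
print('pred ear',proj(d,[np.r_[T-Rx*.058+Rx*o,.156] for o in(0,.003)]))
print('pred socket axis',proj(d,[[.565,-.1565,.078],[.567,-.1565,.078]]))
print('sieve sides z .18',proj(d,[[.5629-.0335,-.1547,.17],[.5629+.0335,-.1547,.17],[.5629,-.1547,.17]]))
a=cv2.cvtColor(cv2.imread('pics/side0.png'),cv2.COLOR_BGR2GRAY)
print('ear');print(g[232:246,308:322])
print('row229',g[229,290:340]); print('row 224',g[224,290:340])
for r in (256,260,264): print('sock',r,a[r,290:340])
"
```

```text
pred ear [[312.74712126 243.48920102]
 [312.78507331 242.72921437]]
pred socket axis [[312.56926766 255.16778988]
 [313.34188132 255.12129068]]
sieve sides z .18 [[300.1795172  225.44664945]
 [327.30035796 224.03961565]
 [313.78935537 224.74019459]]
ear
[[127 126 126 127 130 132 132 134 131 133 134 137 139 136]
 [127 128 128 128 127 124 120 121 124 127 133 137 139 139]
 [125 128 129 128 120 109 114 113 113 121 132 140 141 140]
 [126 127 129 127 123 126 132 139 116 120 135 144 142 138]
 [126 126 128 125 146 192 202 213 149 113 135 142 140 138]
 [129 128 126 125 156 217 236 236 201 125 130 138 138 140]
 [128 129 130 123 154 219 238 235 204 126 134 140 142 141]
 [123 129 131 128 151 214 238 234 200 129 141 143 143 144]
 [123 127 133 126 124 150 173 168 151 127 142 146 151 164]
 [127 131 129 125 123 136 149 149 140 130 141 160 162 158]
 [128 129 126 129 122 136 146 146 140 129 134 144 162 160]
 [117 126 127 129 123 132 138 146 140 127 126 131 130 117]
 [ 79 103 121 123 124 128 137 140 137 128 122 119 111  82]
 [ 56  61  75  94 100  98 104 109 120 115  96  73  60  54]]
row229 [ 59  57  58
[... 342 characters left out ...]
115
 117 116 102  64  83 108  77  28  35  48  59  56  54  57]
sock 256 [247 247 248 248 251 254 254 240 138 111 186 229 241 196 137 175 221 243
 248 246 244 244 243 242 243 245 247 245 226 166 133 104 108 185 252 245
 243 247 250 249 248 248 247 247 247 248 247 247 247 247]
sock 260 [248 250 254 242 100  18  15  42 150 214 129 133 206 242 247 247 245 243
 242 241 241 242 243 241 241 241 240 241 243 242 243 245 248 248 242 199
 175 195  52  87 204 254 253 249 247 247 247 247 247 247]
sock 264 [249 254 247  76  11  27  26  18  25  71 158 230 229 163 136 119 124 133
 142 173 203 221 234 245 237 216 216 198 197 183 156 127 126 142 193 240
 216  93  23  18  19  46 168 255 251 248 247 247 247 248]
```

Emit:
drive_tool([
  [[-0.0044,0.002,0.015],0],
  [[0,0,0.015],0],
  [[0,0,0.005],0],
  [[0,0,0],0],
  [[0,0,0],0],
])

```text
t: 16.5
tool_pos: [0.5629, -0.159, 0.1784]
tool_rot: [-2.447, -1.969, 0.001]
contact_force: [0.1, 0.3, -3.4]
opening: 0.0667
grip_force: 47.4
```

Emit:
drive_tool([
  [[0,0,0.003],0],
  [[0,0,0.003],0],
  [[0,0,0],0],
])

```text
t: 16.8
tool_pos: [0.5632, -0.1593, 0.1731]
tool_rot: [2.447, 1.969, 0.0]
contact_force: [-0.0, -1.4, -4.3]
opening: 0.0672
grip_force: 47.8
```

Emit:
drive_tool([
  [[0,0,0.003],0],
  [[0,0,0],0],
])

```text
t: 17.0
tool_pos: [0.5636, -0.1602, 0.171]
tool_rot: [2.445, 1.967, -0.001]
contact_force: [0.6, -5.0, 0.2]
opening: 0.0667
grip_force: 48.1
```

The chamfer is touching and pushes toward -y. I'll follow it.

Emit:
drive_tool([
  [[-0.001,0,0],0],
  [[0,0,0.002],0],
  [[0,0,0.002],0],
  [[0,0,0],0],
])

```text
t: 17.4
tool_pos: [0.5629, -0.161, 0.1657]
tool_rot: [2.446, 1.968, -0.001]
contact_force: [-0.6, -6.4, -0.7]
opening: 0.0666
grip_force: 47.9
```

Emit:
drive_tool([
  [[-0.0005,0,0.002],0],
  [[0,0,0.002],0],
  [[0,0,0],0],
])

```text
t: 17.7
tool_pos: [0.5629, -0.1612, 0.1615]
tool_rot: [2.447, 1.968, -0.0]
contact_force: [1.5, -5.1, -2.2]
opening: 0.0667
grip_force: 47.9
```

Emit:
drive_tool([
  [[-0.001,0,0.002],0],
  [[0,0,0.001],0],
  [[0,0,0.001],0],
  [[0,0,0],0],
])

```text
t: 18.1
tool_pos: [0.5628, -0.1615, 0.1596]
tool_rot: [-2.448, -1.969, -0.0]
contact_force: [-4.7, -0.8, 7.7]
opening: 0.0667
grip_force: 49.0
```

Seated: z is 0.1596, as predicted. Now I'll turn clockwise about the sieve's axis.

Emit:
drive_tool([
  [[0,0,-0.001],0.1],
  [[0,-0.0006,0],0.14],
  [[0,-0.0006,0],0.14],
  [[0,-0.0006,0],0.14],
  [[0,0,0],0],
])

```text
t: 18.6
tool_pos: [0.5613, -0.1604, 0.1596]
tool_rot: [-2.871, -1.274, -0.002]
contact_force: [-0.8, -1.4, 4.6]
opening: 0.0665
grip_force: 48.5
```

Emit:
drive_tool([
  [[0,-0.0006,0],0.14],
  [[0,-0.0006,0],0.14],
  [[0,-0.0006,0],0.14],
  [[0,0,0],0],
])

```text
t: 19.0
tool_pos: [0.5601, -0.1592, 0.1596]
tool_rot: [-3.073, -0.651, -0.001]
contact_force: [-0.6, -1.3, 5.6]
opening: 0.0661
grip_force: 48.6
```

```bash
python3 -c "
from m import *
go([.565,-.1565,.1596],-1.784); print(ctrl.get_obs()['wrist_torque'])"
```

```text
t 19.0 pos [ 0.5601 -0.1592  0.1596] yaw_y -1.1532 Rx [0.914 0.406 0.001] z [ 0.001  0.    -1.   ] q6 0.748 shift [ 0.0056 -0.0005 -0.    ] turn 0.630841541690945 F [-0.6 -1.3  5.6] open 0.0661
[-0.31202408  0.23256822 -0.11698059]
```

Emit:
drive_tool([
  [[0,-0.0006,0],0.14],
  [[0,-0.0006,0],0.14],
  [[0,-0.0006,0],0.14],
  [[0,-0.0006,0],0.13],
  [[0,0,0],0],
  [[0,0,0],0.05],
  [[0,0,0],0.03],
  [[0,0,0],0],
  [[0,0,0],0],
])

```text
t: 19.9
tool_pos: [0.5597, -0.1572, 0.1596]
tool_rot: [3.124, -0.328, 0.002]
contact_force: [0.3, -1.5, 5.0]
opening: 0.0667
grip_force: 48.6
```

```bash
python3 -c "
from m import *
go([.565,-.1565,.1596],-1.784); print(ctrl.get_obs()['wrist_torque'])"
```

```text
t 19.9 pos [ 0.5597 -0.1572  0.1596] yaw_y -1.7799 Rx [ 0.978 -0.208  0.001] z [ 0.001 -0.    -1.   ] q6 1.378 shift [ 0.0051 -0.0018  0.    ] turn 0.00407637130632299 F [ 0.3 -1.5  5. ] open 0.0667
[-0.44292685  0.22097428 -0.0325685 ]
```

Emit:
drive_tool([
  [[0,0,0],0.03],
  [[0,0,0],0.03],
  [[0,0,0],0],
])

```text
t: 20.2
tool_pos: [0.56, -0.1568, 0.1596]
tool_rot: [-3.112, 0.422, -0.003]
contact_force: [2.5, 0.5, 4.7]
opening: 0.0667
grip_force: 48.6
```

```bash
python3 -c "
from m import *
go([.565,-.1565,.1596],-1.784); print(ctrl.get_obs()['wrist_torque'])"
```

```text
t 20.2 pos [ 0.56   -0.1568  0.1596] yaw_y -1.8402 Rx [ 0.964 -0.266  0.002] z [ 0.002  0.    -1.   ] q6 1.438 shift [ 0.0047 -0.0016  0.    ] turn -0.05616939208298555 F [2.5 0.5 4.7] open 0.0667
[-0.02347031 -0.1726565   0.41449519]
```

Emit:
drive_tool([
  [[0,0,0],0.03],
  [[0,0,0],0],
])

```text
t: 20.4
tool_pos: [0.5604, -0.1564, 0.1597]
tool_rot: [-3.104, 0.47, -0.005]
contact_force: [4.9, 2.7, 5.1]
opening: 0.0666
grip_force: 48.6
```

```bash
python3 -c "
from m import *
go([.565,-.1565,.1596],-1.784); print(ctrl.get_obs()['wrist_torque'])"
```

```text
t 20.4 pos [ 0.5604 -0.1564  0.1597] yaw_y -1.8716 Rx [ 0.955 -0.296  0.003] z [ 0.003  0.001 -1.   ] q6 1.47 shift [ 0.0044 -0.0012  0.0001] turn -0.0875738088289788 F [4.9 2.7 5.1] open 0.0666
[ 0.44867025 -0.62911521  0.5032295 ]
```

At the stop: the torque rises to 0.5 N·m without the sieve turning further. I'll release, rise and head for the tall sieve.

Emit:
drive_tool([
  [[0,0,0],0],
  [[0,0,0],0],
  [[0,0,0],0],
  [[0,0,0],0],
  [[0,0,-0.02],0],
  [[0,0,-0.04],0],
  [[0,0,-0.05],-0.12],
  [[0,0,0],-0.127],
  [[0,0,0],0],
  [[0,0,0],0],
], jaw=0)

```text
t: 21.4
tool_pos: [0.5586, -0.1569, 0.2675]
tool_rot: [-3.139, 0.095, 0.004]
contact_force: [0.1, -0.1, -0.3]
opening: 0.0854
grip_force: 0.0
```

```bash
python3 -c "
from m import *
go([.540,-.4195,.25],-1.625)"
```

```text
t 21.4 pos [ 0.5586 -0.1569  0.2675] yaw_y -1.6316 Rx [ 0.998 -0.061 -0.002] z [-0.002  0.001 -1.   ] q6 1.23 shift [-0.0025  0.2633  0.0173] turn -0.006617645376833403 F [ 0.1 -0.1 -0.3] open 0.0854
```

Emit:
drive_tool([
  [[0,0.033,0],-0.007],
  [[0,0.04,0],0],
  [[0,0.04,0],0],
  [[0,0.04,0],0],
  [[0,0.04,0],0],
  [[0,0.04,0],0],
  [[-0.002,0.03,0],0],
  [[0,0,0],0],
  [[0,0,0],0],
])

```text
t: 22.3
tool_pos: [0.5427, -0.4194, 0.2663]
tool_rot: [-3.137, 0.084, 0.005]
contact_force: [-0.2, 0.9, -0.7]
opening: 0.0852
grip_force: 0.0
```

```bash
python3 -c "
from m import *
go([.540,-.4195,.112],-1.625)
s=cam('side');t=cam('top')
cv2.imwrite('pics/tt.png',t['image']);cv2.imwrite('pics/ts.png',s['image'])
# short sieve in top view now visible? expected rim
X=[[.565,-.1565,.123],[.565+.045*.977,-.1565-.045*.211,.109],[.565-.045*.977,-.1565+.045*.211,.109]]
print(proj(t,X),proj(s,X))
try: sieve(t,'shortnow',325,172,40,50,.123,(190,215,235))
except Exception as e: print(e)
"
```

```text
t 22.3 pos [ 0.5427 -0.4194  0.2663] yaw_y -1.6245 Rx [ 0.999 -0.054 -0.003] z [-0.003  0.003 -1.   ] q6 0.858 shift [-0.0023  0.0007  0.1543] turn 0.0005470475732007873 F [-0.2  0.9 -0.7] open 0.0852
[[345.82691671 194.43298123]
 [347.36020721 183.45960025]
 [343.30446485 206.99799379]] [[313.62295013 240.82401864]
 [331.31564389 246.62975251]
 [295.38628264 244.09760735]]
shortnow 190 ell [ 0.552 -0.149] [0.1617 0.1752]
   ears [66 55] mid [ 0.5659 -0.1575] sep 0.2151 yaw 32.78770504514734
shortnow 215 ell [ 0.5526 -0.149 ] [0.1607 0.1703]
   ears [213  51] mid [ 0.5655 -0.1555] sep 0.2108 yaw 32.04326990539738
shortnow 235 ell [ 0.5288 -0.0904] [0.0309 0.1094]
   ears [4021 4015] mid [ 0.5267 -0.1826] sep 0.0897 yaw 122.48669233949154
```

```bash
python3 -c "
import cv2,numpy as np
t=cv2.imread('pics/tt.png')[165:245,310:380];s=cv2.imread('pics/ts.png')[215:295,265:365]
cv2.imwrite('pics/v10.png',np.hstack([cv2.resize(t,(350,400),interpolation=cv2.INTER_CUBIC),cv2.resize(s,(450,400),interpolation=cv2.INTER_CUBIC)])[:, :800])"
```

```text
(no output)
```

View pics/v10.png

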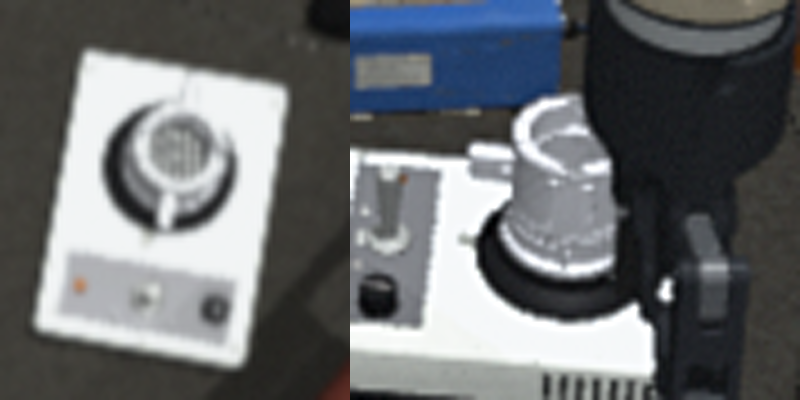

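The short sieve is seated upright with its near ear at crop (165,212), against a predicted (167,210), so it's locked. The toggle is upright at crop (145,295). Now I'll grasp the tall sieve.

Emit:
drive_tool([
  [[-0.0025,0,0.04],0],
  [[0,0,0.045],0],
  [[0,0,0.04],0],
  [[0,0,0.018],0],
  [[0,0,0.008],0],
  [[0,0,0.002],0],
  [[0,0,0],0],
  [[0,0,0],0],
])

```text
t: 23.2
tool_pos: [0.5422, -0.4205, 0.1187]
tool_rot: [3.138, -0.08, 0.005]
contact_force: [-0.1, 0.2, 0.0]
opening: 0.0851
grip_force: 0.0
```

Emit:
drive_tool([
  [[0,0,0],0],
  [[0,0,0],0],
  [[0,0,0],0],
  [[0,0,0],0],
  [[0,0,0],0],
], jaw=1, grip_force=45)

```text
t: 23.7
tool_pos: [0.5419, -0.4206, 0.1181]
tool_rot: [3.138, -0.081, 0.004]
contact_force: [-0.0, -1.3, 5.7]
opening: 0.0668
grip_force: 51.3
```

```bash
python3 -c "
from m import *
go([.540,-.4195,.112],-1.625)"
```

```text
t 23.7 pos [ 0.5419 -0.4206  0.1181] yaw_y -1.6221 Rx [ 0.999 -0.051  0.003] z [ 0.002 -0.003 -1.   ] q6 0.854 shift [-0.0019 -0.0011  0.0061] turn 0.0028516312326936077 F [-0.  -1.3  5.7] open 0.0668
```

Emit:
drive_tool([
  [[0,0,-0.03],0],
  [[0,0,-0.05],0],
  [[0,0,-0.05],0],
  [[0,0,-0.05],0],
  [[0.001,-0.03,0],0],
  [[0.001,-0.04,0],0],
  [[0.001,-0.045,0],0],
  [[0.001,-0.045,0],0],
  [[0.001,-0.045,0],0],
  [[0.001,-0.045,0],0],
])

```text
t: 24.7
tool_pos: [0.559, -0.168, 0.2943]
tool_rot: [-3.139, 0.081, 0.004]
contact_force: [0.6, -0.6, -2.5]
opening: 0.0664
grip_force: 52.7
```

Emit:
drive_tool([
  [[0.002,-0.016,0],-0.12],
  [[0,0,0],-0.14],
  [[0,0,0],-0.14],
  [[0,0,0],-0.14],
  [[0,0,0],-0.14],
  [[0,0,0],-0.14],
  [[0,0,0],-0.14],
  [[0,0,0],-0.14],
  [[0,0,0],-0.14],
  [[0,0,0],-0.14],
])

```text
t: 25.7
tool_pos: [0.5619, -0.1539, 0.2942]
tool_rot: [-2.465, -1.942, 0.002]
contact_force: [1.0, -0.3, -4.0]
opening: 0.0665
grip_force: 52.8
```

Emit:
drive_tool([
  [[0,0,0],-0.022],
  [[0,0,0],0],
  [[0,0,0],0],
])

```text
t: 26.0
tool_pos: [0.5624, -0.1541, 0.2953]
tool_rot: [-2.453, -1.961, 0.001]
contact_force: [0.8, -0.6, -3.1]
opening: 0.0664
grip_force: 52.7
```

```bash
python3 -c "
from m import *
go([.5639,-.1554,.25],-.218)"
```

```text
t 26.0 pos [ 0.5624 -0.1541  0.2953] yaw_y -0.2219 Rx [0.22  0.975 0.   ] z [-0.001  0.001 -1.   ] q6 -0.173 shift [-0.0009  0.0018  0.0453] turn -0.003925449489248889 F [ 0.8 -0.6 -3.1] open 0.0664
```

Emit:
drive_tool([
  [[-0.001,0.0018,0.03],0],
  [[0,0,0.015],0],
  [[0,0,0.005],0],
  [[0,0,0],0],
  [[0,0,0],0],
])

```text
t: 26.5
tool_pos: [0.5646, -0.1557, 0.2468]
tool_rot: [2.451, 1.963, 0.001]
contact_force: [0.1, -0.4, -3.6]
opening: 0.0667
grip_force: 52.6
```

Emit:
drive_tool([
  [[0,0,0.003],0],
  [[0,0,0.002],0],
  [[0,0,0],0],
])

```text
t: 26.8
tool_pos: [0.5642, -0.1556, 0.241]
tool_rot: [2.452, 1.964, 0.0]
contact_force: [0.0, 0.6, -3.5]
opening: 0.0663
grip_force: 52.7
```

Emit:
drive_tool([
  [[0,0,0.002],0],
  [[0,0,0],0],
])

```text
t: 27.0
tool_pos: [0.5641, -0.1556, 0.2386]
tool_rot: [-2.452, -1.964, 0.0]
contact_force: [0.0, 0.0, -3.0]
opening: 0.0667
grip_force: 52.7
```

Going in cleanly. I'll continue down.

Emit:
drive_tool([
  [[0,0,0.002],0],
  [[0,0,0.002],0],
  [[0,0,0],0],
])

```text
t: 27.3
tool_pos: [0.5643, -0.1554, 0.2346]
tool_rot: [-2.452, -1.964, -0.001]
contact_force: [0.9, 0.2, -3.6]
opening: 0.0667
grip_force: 52.7
```

Emit:
drive_tool([
  [[0,0,0.002],0],
  [[0,0,0.002],0],
  [[0,0,0],0],
])

```text
t: 27.6
tool_pos: [0.5643, -0.1553, 0.2305]
tool_rot: [-2.451, -1.964, -0.001]
contact_force: [1.4, 2.3, -4.4]
opening: 0.0668
grip_force: 52.7
```

Emit:
drive_tool([
  [[0,0,0.002],0],
  [[0,0,0.0015],0],
  [[0,0,0],0],
])

```text
t: 27.9
tool_pos: [0.5642, -0.1554, 0.227]
tool_rot: [-2.451, -1.964, -0.0]
contact_force: [1.7, 2.6, -3.4]
opening: 0.0664
grip_force: 52.8
```

Emit:
drive_tool([
  [[0,0,0.001],0],
  [[0,0,0.001],0],
  [[0,0,0.001],0],
  [[0,0,0],0],
])

```text
t: 28.3
tool_pos: [0.5643, -0.1554, 0.2262]
tool_rot: [-2.452, -1.964, -0.0]
contact_force: [-2.5, 4.9, 6.2]
opening: 0.0665
grip_force: 53.7
```

Seated. Now I'll turn clockwise.

Emit:
drive_tool([
  [[0,0,-0.001],0.1],
  [[0,0.0003,0],0.14],
  [[0,0.0003,0],0.14],
  [[0,0.0003,0],0.14],
  [[0,0.0003,0],0.14],
  [[0,0,0],0],
])

```text
t: 28.9
tool_pos: [0.5662, -0.1565, 0.2264]
tool_rot: [2.954, 1.063, 0.004]
contact_force: [3.1, 2.9, 0.8]
opening: 0.0665
grip_force: 53.2
```

Emit:
drive_tool([
  [[0,0.0003,0],0.14],
  [[0,0.0003,0],0.14],
  [[0,0.0003,0],0.14],
  [[0,0.0003,0],0.14],
  [[0,0.0003,0],0.14],
  [[0,0,0],0],
])

```text
t: 29.5
tool_pos: [0.5669, -0.1581, 0.2265]
tool_rot: [3.14, -0.01, 0.006]
contact_force: [5.1, 1.6, 1.2]
opening: 0.067
grip_force: 53.1
```

```bash
python3 -c "
from m import *
go([.565,-.1565,.2261],-1.784); print(ctrl.get_obs()['wrist_torque'])"
```

```text
t 29.5 pos [ 0.5669 -0.1581  0.2265] yaw_y -1.5774 Rx [ 1.    -0.007  0.004] z [ 0.004 -0.001 -1.   ] q6 1.179 shift [-0.0019 -0.0016  0.0004] turn 0.20656192792425876 F [5.1 1.6 1.2] open 0.067
[ 0.37705525 -1.00241314 -0.03635694]
```

Emit:
drive_tool([
  [[0,0.0003,0],0.11],
  [[0,0,0],0.1],
  [[0,0,0],0],
])

```text
t: 29.8
tool_pos: [0.5666, -0.1583, 0.2264]
tool_rot: [3.123, -0.337, 0.005]
contact_force: [5.4, 0.6, 2.9]
opening: 0.0663
grip_force: 53.2
```

```bash
python3 -c "
from m import *
go([.565,-.1565,.2261],-1.784); print(ctrl.get_obs()['wrist_torque'])"
```

```text
t 29.8 pos [ 0.5666 -0.1583  0.2264] yaw_y -1.7859 Rx [ 0.977 -0.213  0.003] z [ 0.003 -0.001 -1.   ] q6 1.387 shift [-0.002  -0.0014  0.0003] turn -0.0018513486237656807 F [5.4 0.6 2.9] open 0.0663
[ 0.31551619 -1.02649719 -0.12063518]
```

Emit:
drive_tool([
  [[0,0,0],0.03],
  [[0,0,0],0.03],
  [[0,0,0],0],
])

```text
t: 30.1
tool_pos: [0.5665, -0.1584, 0.2263]
tool_rot: [3.111, -0.429, 0.004]
contact_force: [6.4, -0.6, 2.0]
opening: 0.0667
grip_force: 53.3
```

```bash
python3 -c "
from m import *
go([.565,-.1565,.2261],-1.784); print(ctrl.get_obs()['wrist_torque'])"
```

```text
t 30.1 pos [ 0.5665 -0.1584  0.2263] yaw_y -1.8451 Rx [ 0.963 -0.271  0.003] z [ 0.002 -0.002 -1.   ] q6 1.446 shift [-0.0019 -0.0014  0.0002] turn -0.06110535430264541 F [ 6.4 -0.6  2. ] open 0.0667
[ 0.10315485 -0.97574331  0.16478071]
```

Emit:
drive_tool([
  [[0,0,0],0.03],
  [[0,0,0],0.02],
  [[0,0,0],0],
])

```text
t: 30.4
tool_pos: [0.5665, -0.1585, 0.2264]
tool_rot: [3.098, -0.509, 0.004]
contact_force: [5.5, -1.0, 1.9]
opening: 0.0661
grip_force: 53.4
```

```bash
python3 -c "
from m import *
go([.565,-.1565,.2261],-1.784); print(ctrl.get_obs()['wrist_torque'])"
```

```text
t 30.4 pos [ 0.5665 -0.1585  0.2264] yaw_y -1.8965 Rx [ 0.947 -0.32   0.003] z [ 0.002 -0.002 -1.   ] q6 1.498 shift [-0.002  -0.0014  0.0003] turn -0.1124794320535214 F [ 5.5 -1.   1.9] open 0.0661
[-0.10997392 -1.01874594  0.5423612 ]
```

At the stop (torque 0.54 N·m). I'll release and retreat.

Emit:
drive_tool([
  [[0,0,0],0],
  [[0,0,0],0],
  [[0,0,0],0],
  [[0,0,0],0],
  [[0,0,-0.02],0],
  [[0,0,-0.04],0],
  [[0,0,-0.05],0],
  [[0,0,-0.04],0],
  [[0,0,0],0],
], jaw=0)

```text
t: 31.3
tool_pos: [0.5674, -0.1586, 0.384]
tool_rot: [3.096, -0.514, 0.02]
contact_force: [0.3, -0.3, 0.9]
opening: 0.0856
grip_force: 0.0
```

```bash
python3 -c "
from m import *
go([.50,-.42,.36],-1.784)"
```

```text
t 31.3 pos [ 0.5674 -0.1586  0.384 ] yaw_y -1.8997 Rx [ 0.946 -0.323  0.013] z [ 0.012 -0.005 -1.   ] q6 1.501 shift [0.0203 0.2692 0.0246] turn -0.11573413566049462 F [ 0.3 -0.3  0.9] open 0.0856
```

Now I'll move aside so the top camera can see, and check numerically.

Emit:
drive_tool([
  [[0,0.04,0],0],
  [[0,0.045,0],0],
  [[0,0.045,0],0],
  [[0,0.045,0],0],
  [[0,0.045,0],0],
  [[0,0.04,0],0],
  [[0,0,0],0],
])

```text
t: 32.0
tool_pos: [0.4795, -0.4076, 0.3737]
tool_rot: [-3.098, 0.523, 0.004]
contact_force: [-0.5, 0.8, 0.0]
opening: 0.0853
grip_force: 0.0
```

```bash
python3 - <<'E'
from m import *
t=cam("top");s=cam("side");C=np.array([.5634,-.1578])
def P(d,r,a,z): return proj(d,[np.r_[C+r*np.array([np.cos(a),np.sin(a)]),z]])[0].round(1)
for a in(-.213,): print("tall ears exp top",P(t,.05,a,.145+.009),P(t,.05,a+np.pi,.154),"rim",P(t,0,0,.19),"side ears",P(s,.058,a,.145),P(s,.058,a+np.pi,.145),"rim",P(s,0,0,.19),"short ears side",P(s,.058,a,.1),P(s,.058,a+np.pi,.1))
for n,d in(("top",t),("side",s)):
    a=cv2.imread("pics/%s.png"%("tt" if n=="top" else "side0"));df=cv2.absdiff(a,d["image"]).max(2)
    g=cv2.cvtColor(d["image"],cv2.COLOR_BGR2GRAY)
    print(n)
    if n=="top": print(g[174:212:1,334:362])
    else:
        for r in range(205,260,3): print(r,g[r,288:342:1])
E
```

```text
tall ears exp top [349.6 179.8] [345.  206.7] rim [348.7 191.1] side ears [337.4 235.5] [290.1 232.3] rim [314.7 218.5] short ears side [335.7 250.2] [289.6 247. ]
top
[[ 64  63  64 ...  63  61  61]
 [101  89  79 ...  63  61  61]
 [181 160 136 ...  62  60  58]
 ...
 [234 201 151 ... 245 245 244]
 [244 237 218 ... 245 245 244]
 [245 244 237 ... 245 245 241]]
side
205 [ 46  56  61  86 129 151 150 148 140 132 106  58  53  54  56  50  26  21
  22  21  32  30  26  25  37  55  62  58  59  55  56  56  59  60  60  59
  59  57  61  60  58  59  60  61  60  58  57  57  58  59  59  61  62  59]
208 [29 35 38 54 78 77 79 80 83 78 63 41 44 45 48 49 49 25 23 32 40 42 27 44
 64 60 57 57 55 57 56 59 57 57 58 57 59 59 59 60 62 61 60 59 59 59 59 59
 57 58 59 58 56 56]
211 [ 29  33  37  51  70  68  69  67  70  62  38  30  32  33  33  25  23  23
  35  45  45  37  26  59 105 115 110  98 102  96  83  71  66  57  53  51
  51  56  56  59  58  59  58  62  61  59  59  58  60  59  57  58  57  57]
214 [ 30  32  34  51  68  68  68  67  69  60  40  33  36  35  29  25  20  29
  44  47  45  32  30 102 160 150 152 150
[... 2766 characters left out ...]
152 161 159 165 208 184 137]
253 [180  94  30  16  21  22  22  25  25  22  45  86 111 102  92 116 122 124
 124 125 129 135 144 141 147 146 140 145 152 153 144 139 141 139 138 136
 132 128 122 129 156 157 151 145 142 138 140 137 142 204 253 251 251 254]
256 [252 254 254 245 239 213 192 175 120 102 105 114 113 114 118 117 120 124
 128 127 131 142 146 146 147 146 145 145 148 150 148 138 140 139 138 135
 132 126 134 205 255 252 250 249 249 249 250 249 249 249 248 248 249 253]
259 [247 249 249 249 253 254 191  57   6  13  69 118 117 113 116 121 124 125
 128 129 139 148 145 143 145 144 143 147 149 146 143 138 140 140 142 153
 169 165 139  73  70 180 254 253 249 247 247 248 248 248 247 248 249 253]
```

The ear ends in the side view match the locked, drive-aligned prediction:

| Ear | Measured (px) | Predicted (px) |
|---|---|---|
| Tall | about (338, 235.5) | (337.4, 235.5) |
| Short | about (338, 250) | (335.7, 250.2) |

The arm is clear of everything, so I'm handing in.

```bash
python3 -c "
from station import ctrl
print(ctrl.finish_job())"
```

```text
the job is handed in; nothing more can be done
None
```

I handed the job in at about 32 s: the toggle is off, the short sieve is turned to its stop in the drive, and the tall one to its stop on the short. The camera and force checks agreed, but no verdict came back.

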